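# Hold the hand lens over the brooch

## Robot

A 6-joint arm with a two-finger parallel gripper is mounted at the origin on the work surface. World frame = base frame: x ahead of the robot, y to its left, z up, the work surface at z = 0. Lengths are in m, angles in degrees, forces in N, time in s.
With the tool pointing down it reaches from about 0.325 to 0.9 m from the base axis. Payload 3.5 kg.
Tool frame: the origin (TCP) lies where the fingers leave the gripper's body, on its centre line; the fingertips stand 73 mm ahead of it and the grasp point (between the pads) lies 54 mm ahead of it; z points along the fingers, y is the direction in which the jaws open and shut (so a half turn about z gives the same grasp; the last joint's range is limited). The gripper opens to 85 mm and grips with 20 to 120 N. Pads are 22 mm wide; open, the fingers measure 114 mm over their backs; the gripper's body (76 mm by 85 mm) begins 54 mm behind the grasp point. The pads swing forward as they close: fully open they stand 13 mm farther back than shut.
Start: joints at [67.758, 15.837, -1.513, 72.651, 0, 84.076], TCP at [0.176, 0.6, 0.304] pointing down, gripper open.
Joint ranges: [-178.77, 178.77], [-48.84, 107.48], [-61.69, 71.31], [-111.58, 123.2], [-90, 87.43], [-180, 180]. Speed limits (degrees/s): [147.25, 147.25, 180, 180, 180, 180].

## Interface

Orientations are given as [roll, pitch, yaw] about the fixed x, y, z axes, in that order (R = Rz(yaw) Ry(pitch) Rx(roll)).
In Python, from workcell import bot gives the robot as it stands.
- The arm moves only by the tool move_arm, never from a script. Its argument "rows" is a list of rows, each a list of 7 numbers: the turn, a rotation vector about the tool's x, y, z in degrees, then the shift along the tool's x, y, z in cm, then the closure in counts, from 0 (fully open) to 255 (shut). In form: [[rx, ry, rz, tx, ty, tz, fingers], ...]. A call has 1 to 20 rows; each row shifts and turns the commanded pose from where the row before left it, along the tool's axes as they then stand; what a row does not reach is not made up. A row lasts 1/10 s, in which the tool goes at most 50 mm and 8.59 degrees, less where a joint would pass 70% of its speed; a pose out of reach is approached as far as the arm can. A call is refused whole if a number of a shift passes 5 or a number of a turn 8.59, either way. A call with a gripper value outside its range is refused whole. The fingers move at their own pace and stop on an object; the grip force is fixed at half the most. Time passes only in rows, so rows that do not move let the fingers close. It gives the time, the measured TCP pose, the force and the opening at its end, in the units of the state.
- bot.state(): the state, without advancing time (a new reading comes with each control period).
- bot.capture(name): name is "scene" or "top"; returns (picture, depth): 384x512x3 uint8, red, green, blue; 384x512 float32, m along the optical axis (not along the pixel's ray), 0 where there is no reading.
- bot.camera_model(name): a dict with "intrinsics" (3x3 intrinsics, pixels), "rvec" (rotation vector, rad) and "tvec" (3), from world to camera coordinates, as OpenCV has them. Camera axes: x right, y down, z forward; pixel columns grow to the right and rows downward; lengths in m; the calibration is good to about 2 mm. A picture is of the moment at which its call begins. camera_model takes no time and is no camera call.
- bot.sign_off(): hands the job in, once; it reports no verdict.
The state is a dict: "time": time; "joint_pos": joint angles; "qd": joint speeds; "effort": joint torques, N m; "position": TCP position; "tool_rot": TCP orientation; "wrist_force": force on the tool from outside, world axes, zero at the start; "moment": the same for the moment, N m; "grip_width": finger opening in m.
Only numpy, scipy, OpenCV 4.12 (cv2) and the standard library are available. Lean on these libraries where they do the work, as an engineer would, in place of code of your own. Each camera call takes 0.05 s, during which the arm holds its last target. There are 200 camera calls.

## Task

Slide the round tray with the brooch in it, without lifting the tray, into the middle of the square white paper on the bench. Then take the hand lens by its handle, draw it out of the sloping tool rack, turn it so that its glass is level and hold it centred over the brooch, about 10 cm above it, ready for someone to look through; finish while still holding it there. Keep the fingers off the lens's round glass and frame, and leave all the other tools where they are.

Things in the scene. Friction and masses are not known exactly. Their poses are not given: they have to be found in the camera images.
- sheet: Square of white paper, 150 x 150 mm, taped flat on the bench (no thickness to speak of, nothing catches on it). Origin at its centre, z up; x and y along its edges.
- tray: Loose round shallow tray of light wood, grey felt floor, 100 mm across, 16 mm high, rim wall 5 mm thick, inner floor 6 mm above its underside, about 0.16 kg. It slides on the bench. Origin at the centre of its underside, z up.
- brooch_center (a point): Silver brooch, 30 x 22 x 8 mm high, with a domed green stone, lying loose in the tray anywhere near its middle. Point: middle of the brooch, 4 mm above its underside; z up, x along its long side.
- rack: Fixed wooden tool rack, base 130 (x) x 244 mm (y), 92 mm high: a bored bar between two cheeks. Bar and holes lean 30 degrees from vertical to the rack's +x side (away from the robot when unturned). Three holes 78 mm apart along y: hand lens in the middle, a file and a graver in the outer ones. Origin at the centre of the base's underside, z up.
- lens_slot (a point): Centre of the mouth of the rack's middle hole, in the bar's sloping top face, 79 mm above the bench; axes parallel to the rack's. The hole runs 50 mm deep down its leaning axis, which points up and out along (0.5, 0, 0.866) in these axes; it is 19 x 23 mm (23 along y).
- lens_handle (a point): Hand lens, 200 mm long, 0.11 kg, its lowest 50 mm in the rack's middle hole. Flat-sided dark wood handle 110 mm long, 20 mm wide (y), 16 mm thick (x), then a 14 mm brass ferrule, then the round glass. Point: on the handle's axis, 80 mm from its butt, 30 mm above the hole's mouth at the start, 80 mm from the glass's centre, 9 mm below balance. z along the handle to the glass, y as the rack's y.
- lens_head: Round glass in a brass frame, 80 mm across, 9 mm thick: the head of the hand lens, one piece with its handle, uppermost at the start. Origin at the centre of the glass, axes as for the handle: x is square to the glass (glass level = x vertical, either way up), z points away from the handle.
- file: Bystander: small file standing in the rack's +y hole, leaning with it; wooden handle 75 mm long, up to 24 mm thick, upwards. Origin at the hole's mouth, z along the tool.
- graver: Bystander: graver standing in the rack's -y hole; mushroom wooden handle 55 mm long, up to 34 mm thick, upwards. Origin at the hole's mouth, z along the tool.
- bench_block: Bystander: dark steel bench block, a disc 80 mm across, 20 mm high. Origin at the centre of its underside.
- flux_jar: Bystander: glass jar, 48 mm across, 58 mm high, black lid. Origin at the centre of its underside.
- oil_bottle: Bystander: small amber bottle, 38 mm across, 95 mm high. Origin at the centre of its underside.
- ring_clamp: Bystander: wooden ring clamp lying along its own y, 140 x 30 x 27 mm. Origin under its middle.
- tweezers: Bystander: steel tweezers lying along their own y, 158 x 18 x 10 mm. Origin under their middle.
Things that resemble listed ones, but are neither listed nor needed, are in the scene too. Of the things that look like the part that bears lens_handle, the smaller one is meant.

How it is judged:
By the outcome, as a careful person would: the job done as asked, in the order asked, and still so for the second after the job is handed in, while the arm keeps its last pose, push and grip.
It also fails if it takes over 67 s, if anything falls off the work surface, if the arm or the gripper's body presses on something with over 40 N, if the wrist force passes 120 N, or if a joint passes its speed limit or range.

## Working session

There is one attempt and no reset: what is moved stays moved. The work goes in short steps, Python scripts to look and compute and a tool call to move; the robot and the scene stay as the last step left them, time stands still between calls to the robot, and variables do not carry over. Pictures are saved under pics/ and viewed, about 8 in all and at most 12, crops included, and the job is handed in when it is done.

Besides the shell and the picture viewer there is one more tool, called after "Emit:" by a JSON object that holds its "name" and its "arguments", one argument or row to a line. move_arm: Moves the arm, as the interface text tells. Its arguments: {"type":"object","properties":{"rows":{"type":"array","items":{"type":"array","items":{"type":"number"}}}},"required":["rows"]}

```bash
mkdir -p pics; ls
cat > h.py <<'E'
import numpy as np, cv2
from workcell import bot
from scipy.spatial.transform import Rotation as R
def cam(n):
    m=bot.camera_model(n); return np.array(m["intrinsics"]),R.from_rotvec(np.ravel(m["rvec"])).as_matrix(),np.ravel(m["tvec"])
def ray(n,u,v):
    K,r,t=cam(n); d=r.T@np.linalg.inv(K)@np.array([u,v,1.]); return -r.T@t,d
def onz(n,u,v,z):
    c,d=ray(n,u,v); return c+d*(z-c[2])/d[2]
def proj(n,p):
    K,r,t=cam(n); q=K@(r@np.asarray(p)+t); return q[:2]/q[2]
def cloud(n,dep):
    K,r,t=cam(n); v,u=np.mgrid[:384,:512]; p=np.stack([u,v,np.ones_like(u)],-1)@np.linalg.inv(K).T*dep[...,None]
    return (p-t)@r
def two(n1,a,n2,b):
    c1,d1=ray(n1,*a);c2,d2=ray(n2,*b);s=np.linalg.lstsq(np.stack([d1,-d2],1),c2-c1,rcond=None)[0]
    p,q=c1+s[0]*d1,c2+s[1]*d2; return (p+q)/2,np.linalg.norm(p-q)
E
python3 - <<'E'
from h import *
print(bot.state())
for n in("scene","top"):
    p,d=bot.capture(n); np.save(n+"_d.npy",d); cv2.imwrite(f"{n}.png",p[...,::-1]); cv2.imwrite(f"pics/{n}0.png",cv2.resize(p[...,::-1],(800,600)))
    c,_=ray(n,256,192); print(n,c,onz(n,256,192,0),(d>0).mean())
E
```

```text
pics
{'time': 0.0, 'joint_pos': array([ 6.77563032e+01,  1.58809595e+01, -1.59808894e+00,  7.26524471e+01,
       -6.83128990e-04,  8.40727041e+01]), 'qd': array([ 0.05134254, -0.02011056,  0.00359656,  0.02105118, -0.05852833,
       -0.06371907]), 'effort': array([-8.82259319e-04, -4.45509481e+01,  2.95202029e+01,  1.63596729e-02,
        2.83103503e-05, -1.66822705e-06]), 'position': array([0.17539255, 0.59923267, 0.30272824]), 'tool_rot': array([-1.79869137e+02, -1.28995880e-02,  1.63683585e+02]), 'wrist_force': array([-0.1583885 , -0.16103847,  0.0261912 ]), 'moment': array([ 0.03058608, -0.03814625, -0.06175486]), 'grip_width': 0.08514653655873712}
scene [1.05423756 0.29631551 0.9054007 ] [ 0.37482445 -0.00621389  0.        ] 0.9958852132161459
top [0.41209699 0.03897429 1.07063669] [0.52162575 0.01329236 0.        ] 0.9962209065755209
```

View pics/scene0.png

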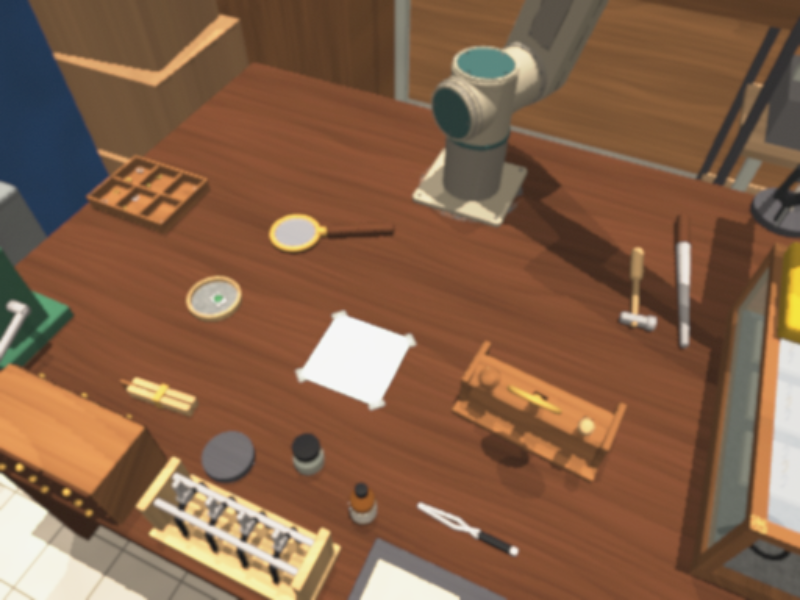

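View pics/top0.png

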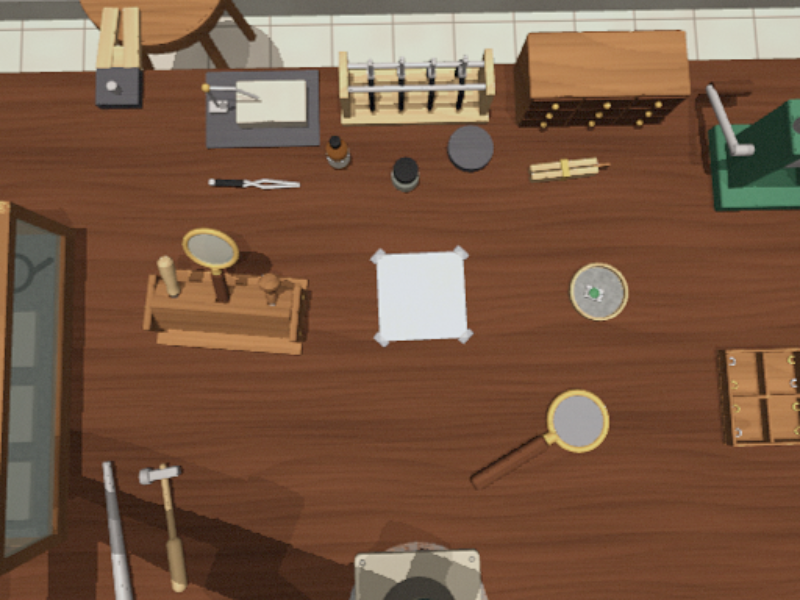

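The scene view shows the rack at (540,410), the tray at (215,297) and the sheet at (357,358). The top view shows the tray at (600,292), the sheet at (422,297) and the rack at (228,312), leaning up the image.

Things that could be taken for the lens:
- In the rack: glass at top (211,249), handle at (220,285). This is the smaller one, so I choose it.
- Lying on the bench: top (578,421). This is larger, so not it.
- The second rack at top (416,90) holds pliers, so it isn't the tool rack.
- The divided box at (760,395) isn't the tray.

Next I'll measure.

```bash
cat > m1.py <<'E'
from h import *
im={n:cv2.imread(n+".png") for n in("scene","top")}; D={n:np.load(n+"_d.npy") for n in im}
C={n:cloud(n,D[n]) for n in im}
for n in im:
    hsv=cv2.cvtColor(im[n],cv2.COLOR_BGR2HSV); P=C[n]
    g=(P[...,0]>.2)&(P[...,0]<.85)&(abs(P[...,1])<.5)
    def comps(m,amin):
        k,l,s,c=cv2.connectedComponentsWithStats((m&g).astype(np.uint8)); return [(i,l==i,s[i],c[i]) for i in range(1,k) if s[i,4]>=amin]
    for nm,m,a in (("white",(hsv[...,1]<40)&(hsv[...,2]>200)&(P[...,2]<.02),300),("green",(hsv[...,0]>50)&(hsv[...,0]<85)&(hsv[...,1]>90),8),
        ("felt",(hsv[...,1]<60)&(hsv[...,2]>90)&(P[...,2]<.03)&(P[...,1]<-.15),200),("tall",(P[...,2]>.12)&(P[...,1]>.1),10)):
        for i,l,s,c in comps(m,a):
            cn,_=cv2.findContours(l.astype(np.uint8),0,2); r=cv2.minAreaRect(max(cn,key=len))
            print(n,nm,s[:5],c.round(1),"med",np.median(P[l],0).round(4),"z0",onz(n,*c,0).round(4), "corners",[onz(n,*b,0)[:2].round(4).tolist() for b in cv2.boxPoints(r)] if nm=="white" else "")
# lens points: cloud above bar in rack region, top view
for n in im:
    P=C[n]; m=(P[...,2]>.03)&(P[...,2]<.3)&(P[...,0]>.35)&(P[...,0]<.75)&(P[...,1]>.12)&(P[...,1]<.46)
    q=P[m]; print(n,len(q),q.min(0),q.max(0))
    for a in np.arange(.03,.28,.02):
        s=q[(q[:,2]>a)&(q[:,2]<a+.02)]
        if len(s): print(round(a,2),len(s),s.min(0).round(3),s.max(0).round(3))
    cr=im[n][slice(130,240) if n=="top" else slice(200,330), slice(80,210) if n=="top" else slice(270,420)]
    cv2.imwrite(f"pics/crop_{n}.png",cv2.resize(cr,None,fx=4,fy=4,interpolation=cv2.INTER_CUBIC))
E
python3 m1.py
python3 -c "
import cv2,numpy as np
a=cv2.imread('pics/crop_top.png');b=cv2.imread('pics/crop_scene.png');h=520
b=b[:440,:600];a=a[:440]
a=cv2.resize(a,(380,440*380//520));b=cv2.resize(b,(420,440*420//600));H=max(len(a),len(b))
cv2.imwrite('pics/crops.png',np.hstack([np.pad(x,((0,H-len(x)),(0,0),(0,0))) for x in(a,b)]))"
```

```text
scene white [ 190  200   75   61 2535] [227.8 229.6] med [ 0.5332 -0.0207  0.0017] z0 [ 0.5319 -0.0216  0.    ] corners [[0.6121, -0.1017], [0.4444, -0.1389], [0.4458, 0.0558], [0.6068, 0.0746]]
scene felt [176 140  25  17 330] [188.5 148.2] med [ 0.3102 -0.2781  0.0147] z0 [ 0.2973 -0.2881  0.    ] corners 
scene felt [123 181  29  20 439] [136.6 190.4] med [ 0.5265 -0.3311  0.0078] z0 [ 0.5205 -0.3367  0.    ] corners 
scene tall [308 235  12  11  97] [313.6 239.7] med [0.5452 0.2204 0.1248] z0 [0.4631 0.2083 0.    ] corners 
scene tall [325 246  35  19 186] [342.1 255.3] med [0.6042 0.2952 0.1976] z0 [0.4779 0.2938 0.    ] corners 
scene tall [370 268  11  11  94] [374.8 272.7] med [0.578  0.3721 0.1382] z0 [0.4922 0.3859 0.    ] corners 
top white [ 241  161   58   57 2987] [269.5 189.3] med [ 0.5276 -0.0236  0.0006] z0 [ 0.5279 -0.0236  0.    ] corners [[0.6021, 0.0523], [0.6044, -0.099], [0.4552, -0.0991], [0.4533, 0.0501]]
top green [378 185   5   5  21] [379.9 186.9] med [ 0.5248 -0.32    0.0135] z0 [ 0.5265 -0.3249  0.    ] corners 
top felt [367 171  32  32 775] [382.5 186.
[... 844 characters left out ...]
51 0.276 0.13 ] [0.586 0.384 0.149]
0.15 6 [0.567 0.261 0.15 ] [0.578 0.325 0.16 ]
0.17 25 [0.584 0.255 0.174] [0.606 0.333 0.19 ]
0.19 128 [0.594 0.259 0.19 ] [0.612 0.325 0.207]
top 4275 [0.45317192 0.17359382 0.03006707] [0.61144413 0.42333825 0.20744435]
0.03 271 [0.454 0.174 0.03 ] [0.566 0.422 0.05 ]
0.05 692 [0.454 0.174 0.05 ] [0.564 0.414 0.07 ]
0.07 1863 [0.453 0.175 0.07 ] [0.565 0.423 0.09 ]
0.09 334 [0.49  0.191 0.09 ] [0.558 0.409 0.11 ]
0.11 275 [0.528 0.201 0.11 ] [0.575 0.382 0.13 ]
0.13 193 [0.533 0.215 0.13 ] [0.584 0.381 0.15 ]
0.15 221 [0.568 0.252 0.15 ] [0.591 0.329 0.17 ]
0.17 264 [0.579 0.251 0.17 ] [0.601 0.331 0.19 ]
0.19 162 [0.592 0.258 0.19 ] [0.611 0.321 0.207]
```

View pics/crops.png

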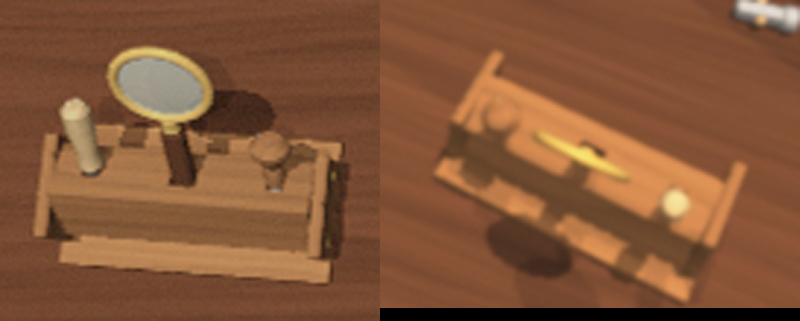

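The crop confirms the choice: the smaller lens stands in the middle hole, with its handle at about (178,155) in the left half. The file (pale, 80,140) and the graver (272,150) stand either side. Next come the rack yaw, the lens axis and the tray rim.

```bash
cat > m2.py <<'E'
from h import *
im={n:cv2.imread(n+".png") for n in("scene","top")}; C={n:cloud(n,np.load(n+"_d.npy")) for n in im}
for n in im:
    P=C[n]; m=(P[...,2]>.15)&(P[...,2]<.25)&(abs(P[...,1]-.291)<.06)&(abs(P[...,0]-.59)<.06); q=P[m]
    c=q.mean(0); v=np.linalg.svd(q-c)[2][2]; v*=np.sign(v[0]); print(n,"plate normal",v.round(3),"yaw",np.degrees(np.arctan2(v[1],v[0])).round(1),"minmaxmid",((q.min(0)+q.max(0))/2).round(4))
    m=(P[...,2]>.04)&(P[...,2]<.1)&(P[...,0]>.4)&(P[...,0]<.7)&(P[...,1]>.12)&(P[...,1]<.46); r=cv2.minAreaRect((P[m][:,:2]*1000).astype(np.float32)); print("rackrect",r)
    hsv=cv2.cvtColor(im[n],cv2.COLOR_BGR2HSV)
    m=(abs(P[...,0]-.527)<.06)&(abs(P[...,1]+.33)<.06)&(P[...,2]>.011)&(P[...,2]<.03); q=P[m][:,:2]; rr=np.hypot(*(q-[.527,-.33]).T); q=q[rr>.03]
    print("tray",((q.min(0)+q.max(0))/2).round(4),(q.max(0)-q.min(0)).round(4), cv2.minEnclosingCircle((q*1000).astype(np.float32)))
    # dark handle
    m=(hsv[...,2]<90)&(P[...,2]>.085)&(P[...,2]<.16)&(abs(P[...,1]-.29)<.03)&(P[...,0]>.5); q=P[m]; 
    for a in np.arange(.085,.16,.012):
        s=q[(q[:,2]>a)&(q[:,2]<a+.012)]
        if len(s)>2: print("handle",len(s),s.mean(0).round(4),s.min(0).round(4),s.max(0).round(4))
# axis from two views: ring outlines
def gold(n):
    hsv=cv2.cvtColor(im[n],cv2.COLOR_BGR2HSV);P=C[n]
    m=(P[...,2]>.14)&(P[...,2]<.25)&(abs(P[...,1]-.291)<.06)&(abs(P[...,0]-.59)<.06)
    cn=max(cv2.findContours(m.astype(np.uint8),0,1)[0],key=len); return cv2.fitEllipse(cn)
g={n:gold(n) for n in im}; print(g); print(two("scene",g["scene"][0],"top",g["top"][0]))
# brooch
P=C["top"]; hsv=cv2.cvtColor(im["top"],cv2.COLOR_BGR2HSV)
m=(np.hypot(P[...,0]-.527,P[...,1]+.33)<.04)&(P[...,2]>.0095); print("brooch",P[m].mean(0),cv2.minAreaRect((P[m][:,:2]*1000).astype(np.float32)))
E
python3 m2.py
```

```text
scene plate normal [ 0.798 -0.086 -0.596] yaw -6.2 minmaxmid [0.5891 0.2938 0.1788]
rackrect ((511.43914794921875, 300.6753234863281), (244.2439422607422, 90.24446105957031), 84.09555053710938)
tray [ 0.5268 -0.3281] [0.0997 0.1003] ((526.4026489257812, -327.35589599609375), 52.335472106933594)
top plate normal [ 0.822 -0.084 -0.563] yaw -5.8 minmaxmid [0.5899 0.2911 0.1788]
rackrect ((509.747802734375, 298.71142578125), (245.69007873535156, 90.21167755126953), 84.15808868408203)
tray [ 0.5251 -0.3292] [0.0979 0.0995] ((526.3321533203125, -329.4865417480469), 50.56529998779297)
handle 39 [0.5354 0.2954 0.0909] [0.52   0.2867 0.0852] [0.8654 0.3174 0.0966]
handle 28 [0.5344 0.2934 0.1038] [0.5286 0.2862 0.0974] [0.5406 0.3027 0.1083]
handle 28 [0.5413 0.2938 0.1142] [0.5372 0.2852 0.1099] [0.5462 0.303  0.1206]
handle 33 [0.5502 0.2917 0.1257] [0.5432 0.2851 0.1213] [0.5608 0.3021 0.1329]
{'scene': ((342.0093994140625, 255.4444580078125), (4.560087203979492, 42.415245056152344), 115.40477752685547), 'top': ((134.8804168701172, 158.8602294921875), (24.140533447265625, 36.2584114074707), 109.28318786621094)}
(array([0.58730186, 0.29293143, 0.17047612]), np.float64(0.0026142124201591274))
brooch [ 0.52582176 -0.32333647  0.01151199] ((528.8372192382812, -322.1694030761719), (64.65457916259766, 67.68362426757812), 37.01367950439453)
```

Emit:
{"name": "move_arm", "arguments": {
  "rows": [
    [0,0,-8.15,0,0,0,189],
    [0,0,-8.15,0,0,0,189],
    [0,0,0,-1.35,-3.75,0.55,189],
    [0,0,0,-1.35,-3.75,0.55,189],
    [0,0,0,-1.35,-3.75,0.55,189],
    [0,0,0,-1.35,-3.75,0.55,189],
    [0,0,0,-1.35,-3.75,0.55,189],
    [0,0,0,-1.35,-3.75,0.55,189],
    [0,0,0,-1.35,-3.75,0.55,189],
    [0,0,0,-1.35,-3.75,0.55,189],
    [0,0,0,-1.35,-3.75,0.55,189],
    [0,0,0,-1.35,-3.75,0.55,189],
    [0,0,0,-1.35,-3.75,0.55,189],
    [0,0,0,-1.35,-3.75,0.55,189],
    [0,0,0,-1.35,-3.75,0.55,189],
    [0,0,0,-1.35,-3.75,0.55,189],
    [0,0,0,-1.35,-3.75,0.55,189],
    [0,0,0,-1.35,-3.75,0.55,189]
  ]
}}

```text
time: 1.9
position: [0.3913, -0.0019, 0.2155]
tool_rot: [180.0, 0.0, 180.0]
wrist_force: [0.2, 0.8, -0.0]
grip_width: 0.0221
```

Emit:
{"name": "move_arm", "arguments": {
  "rows": [
    [0,0,0,-1.35,-3.75,0.6,189],
    [0,0,0,-1.35,-3.75,0.6,189],
    [0,0,0,-1.35,-3.75,0.6,189],
    [0,0,0,-1.35,-3.75,0.6,189],
    [0,0,0,-1.35,-3.75,0.6,189],
    [0,0,0,-1.35,-3.75,0.6,189],
    [0,0,0,-1.35,-3.75,0.6,189],
    [0,0,0,-1.35,-3.75,0.6,189],
    [0,0,0,-1.35,-3.75,0.6,189],
    [0,0,0,-1.0,-2.6,0.6,189],
    [0,0,0,0,0,0,189],
    [0,0,0,0,0,0,189]
  ]
}}

```text
time: 3.1
position: [0.5223, -0.3637, 0.155]
tool_rot: [179.9, -0.1, 179.9]
wrist_force: [-0.2, -0.1, -0.9]
grip_width: 0.0218
```

```bash
cat > look.py <<'E'
import sys
from h import *
# look.py name cx cy half : crops of both views around world point
tag=sys.argv[1]; p=np.array([float(a) for a in sys.argv[2:5]]); h=int(sys.argv[5])
out=[]
for n in("scene","top"):
    a,d=bot.capture(n); a=a[...,::-1].copy(); cv2.imwrite(n+".png",a); np.save(n+"_d.npy",d)
    u,v=proj(n,p).round().astype(int); b=cv2.copyMakeBorder(a,h,h,h,h,0)[max(v,0):v+2*h,max(u,0):u+2*h]; out.append(cv2.resize(b,(400,400),interpolation=cv2.INTER_CUBIC)); print(n,"crop centre",u,v)
cv2.imwrite(f"pics/{tag}.png",np.hstack(out)); s=bot.state(); print({k:np.round(s[k],4) for k in("time","position","tool_rot","grip_width","wrist_force","joint_pos")})
E
python3 look.py tray1 0.527 -0.33 0.01 45
```

```text
scene crop centre 136 191
top crop centre 383 186
{'time': np.float64(3.2), 'position': array([ 0.5221, -0.3625,  0.1555]), 'tool_rot': array([ 1.799175e+02, -7.560000e-02, -1.799843e+02]), 'grip_width': np.float64(0.022), 'wrist_force': array([-0.3312,  0.2438,  0.1812]), 'joint_pos': array([-4.06023e+01,  2.31653e+01, -1.01836e+01,  5.67622e+01,
        1.34000e-02, -4.06180e+01])}
```

View pics/tray1.png

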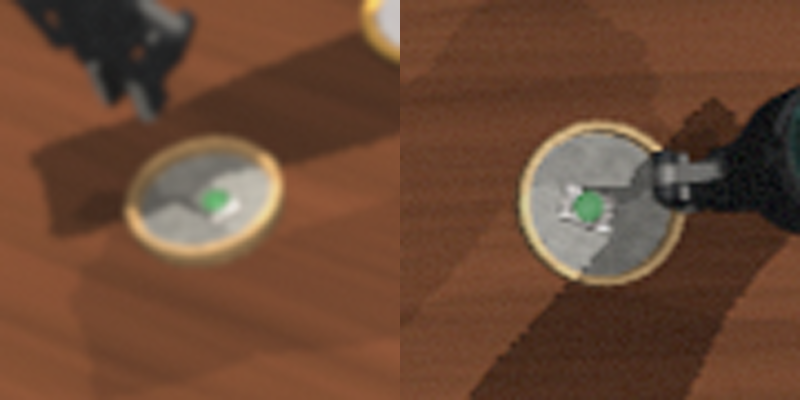

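The left half shows the tray at about (205,200) with the brooch at (215,200). The right half (top) shows the rim at (600,200), the brooch offset towards +y at (588,207), and the fingers near the −y rim at (675,180). I'll correct sideways, descend and grip.

Emit:
{"name": "move_arm", "arguments": {
  "rows": [
    [0,0,0,-0.4,-1.4,0,189],
    [0,0,0,0,0,2,189],
    [0,0,0,0,0,2,189],
    [0,0,0,0,0,1.5,189],
    [0,0,0,0,0,1,189],
    [0,0,0,0,0,0.6,189],
    [0,0,0,0,0,0.3,189],
    [0,0,0,0,0,0,189],
    [0,0,0,0,0,0,189]
  ]
}}

```text
time: 4.1
position: [0.5272, -0.3782, 0.0826]
tool_rot: [-179.9, 0.1, 180.0]
wrist_force: [1.0, 0.8, -0.4]
grip_width: 0.0223
```

Emit:
{"name": "move_arm", "arguments": {
  "rows": [
    [0,0,0,0,0,0.1,189],
    [0,0,0,0,0,0,210],
    [0,0,0,0,0,0,225],
    [0,0,0,0,0,0,255],
    [0,0,0,0,0,0,255],
    [0,0,0,0,0,0,255],
    [0,0,0,0,0,0,255]
  ]
}}

```text
time: 4.8
position: [0.5268, -0.3777, 0.0813]
tool_rot: [180.0, 0.0, 180.0]
wrist_force: [-1.2, 1.2, 5.1]
grip_width: 0.0028
```

```bash
python3 look.py tray2 0.527 -0.34 0.01 32
```

```text
scene crop centre 134 189
top crop centre 387 186
{'time': np.float64(4.9), 'position': array([ 0.5269, -0.3777,  0.0813]), 'tool_rot': array([1.799958e+02, 1.030000e-02, 1.799870e+02]), 'grip_width': np.float64(0.0029), 'wrist_force': array([-1.3562,  2.2737,  4.0206]), 'joint_pos': array([-4.13526e+01,  2.87476e+01, -1.18850e+01,  4.93625e+01,
        1.00000e-02, -4.13397e+01])}
```

View pics/tray2.png

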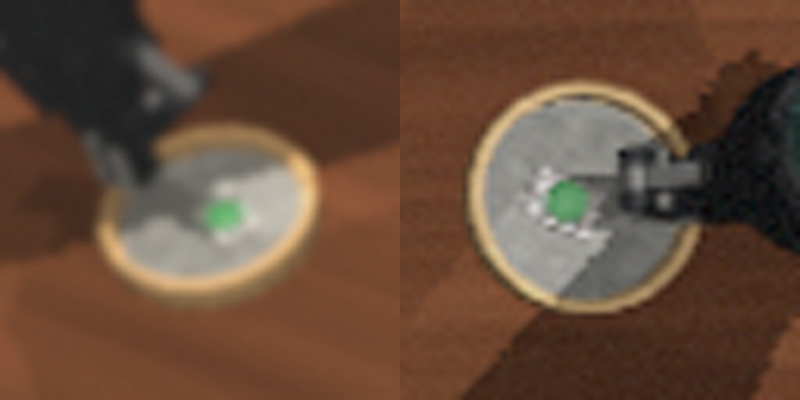

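The fingers straddle the −y rim, at (160,170) on the left and (650,175) on the right. The brooch is clear at (568,202). I'll drag gently along +y, keeping the height fixed.

Emit:
{"name": "move_arm", "arguments": {
  "rows": [
    [0,0,0,0,0.2,0,255],
    [0,0,0,0,0.4,0,255],
    [0,0,0,0,0.7,0,255],
    [0,0,0,0,1.0,0,255],
    [0,0,0,0,1.3,0,255],
    [0,0,0,0,1.3,0,255],
    [0,0,0,0,1.3,0,255],
    [0,0,0,0,1.3,0,255],
    [0,0,0,0,1.3,0,255],
    [0,0,0,0,1.3,0,255],
    [0,0,0,0,1.3,0,255],
    [0,0,0,0,1.3,0,255],
    [0,0,0,0,1.0,0,255],
    [0,0,0,0,0.7,0,255],
    [0,0,0,0,0.4,0,255],
    [0,0,0,0,0.2,0,255],
    [0,0,0,0,0,0,255],
    [0,0,0,0,0,0,255]
  ]
}}

```text
time: 6.7
position: [0.527, -0.2271, 0.0813]
tool_rot: [180.0, 0.0, -180.0]
wrist_force: [-0.5, -3.1, 6.6]
grip_width: 0.0025
```

```bash
cat > tr.py <<'E'
import sys
from h import *
c=np.array([float(sys.argv[1]),float(sys.argv[2])])
for n in("top","scene"):
    a,d=bot.capture(n); P=cloud(n,d); hsv=cv2.cvtColor(a,cv2.COLOR_RGB2HSV)
    r=np.hypot(P[...,0]-c[0],P[...,1]-c[1])
    m=(P[...,2]>.012)&(P[...,2]<.022)&(r<.06)&(r>.04)&(hsv[...,1]>70)&(hsv[...,2]>100); q=P[m][:,:2]
    A=np.c_[2*q,np.ones(len(q))]; s=np.linalg.lstsq(A,(q**2).sum(1),rcond=None)[0]; print(n,"tray fit",s[:2].round(4),"R",np.sqrt(s[2]+s[:2]@s[:2]).round(4),len(q))
    g=(hsv[...,0]>50)&(hsv[...,0]<85)&(hsv[...,1]>80)&(r<.05)
    print(" green",P[g].mean(0).round(4) if g.any() else None,g.sum(), "rim z",np.percentile(P[m][:,2],[10,50,90]).round(4))
    cv2.imwrite(n+".png",a[...,::-1]); np.save(n+"_d.npy",d)
s=bot.state(); print({k:np.round(s[k],4) for k in("time","position","tool_rot","grip_width","wrist_force")})
E
python3 tr.py 0.527 -0.18
```

```text
top tray fit [ 0.529 -0.182] R 0.0473 166
 green [ 0.5289 -0.1859  0.1921] 70 rim z [0.0134 0.0157 0.0181]
scene tray fit [ 0.5305 -0.1799] R 0.0473 166
 green [ 0.5316 -0.1758  0.0287] 13 rim z [0.0132 0.0161 0.0185]
{'time': np.float64(6.8), 'position': array([ 0.527 , -0.2271,  0.0813]), 'tool_rot': array([1.799909e+02, 1.680000e-02, 1.799992e+02]), 'grip_width': np.float64(0.0026), 'wrist_force': array([-0.5142, -3.9079,  6.4555])}
```

Emit:
{"name": "move_arm", "arguments": {
  "rows": [
    [0,0,0,0,0.25,0,255],
    [0,0,0,0,0.5,0,255],
    [0,0,0,0,0.8,0,255],
    [0,0,0,0,1.1,0,255],
    [0,0,0,0,1.3,0,255],
    [0,0,0,0,1.3,0,255],
    [0,0,0,0,1.3,0,255],
    [0,0,0,0,1.3,0,255],
    [0,0,0,0,1.3,0,255],
    [0,0,0,0,1.3,0,255],
    [0,0,0,0,1.3,0,255],
    [0,0,0,0,1.3,0,255],
    [0,0,0,0,1.1,0,255],
    [0,0,0,0,0.8,0,255],
    [0,0,0,0,0.5,0,255],
    [0,0,0,0,0.25,0,255],
    [0,0,0,0,0,0,255],
    [0,0,0,0,0,0,255]
  ]
}}

```text
time: 8.6
position: [0.5266, -0.0703, 0.0813]
tool_rot: [-180.0, -0.0, 180.0]
wrist_force: [-0.2, -4.2, 7.4]
grip_width: 0.0027
```

```bash
python3 tr.py 0.529 -0.024
python3 - <<'E'
from h import *
for n in("top","scene"):
    print(n,[proj(n,p).round(1).tolist() for p in ((.529,-.0235,.0),(.529,-.0235,.016))])
    a=cv2.imread(n+".png"); u,v=proj(n,(.529,-.0235,.016)).astype(int); cv2.imwrite(f"pics/t_{n}.png",cv2.resize(a[v-55:v+55,u-55:u+55],(400,400)))
cv2.imwrite("pics/placed.png",np.hstack([cv2.imread(f"pics/t_{n}.png") for n in("scene","top")]))
E
```

```text
top tray fit [ 0.5287 -0.0253] R 0.0468 110
 green [ 0.5249 -0.015   0.0787] 13 rim z [0.0142 0.016  0.018 ]
scene tray fit [ 0.531  -0.0233] R 0.0467 141
 green [ 0.5356 -0.0242  0.2769] 49 rim z [0.0131 0.0163 0.0189]
{'time': np.float64(8.7), 'position': array([ 0.5266, -0.0703,  0.0813]), 'tool_rot': array([-1.799737e+02, -2.360000e-02,  1.799943e+02]), 'grip_width': np.float64(0.003), 'wrist_force': array([-0.2792, -3.7436,  7.4824])}
top [[269.5, 188.9], [269.8, 188.3]]
scene [[227.6, 228.5], [227.4, 225.3]]
```

View pics/placed.png

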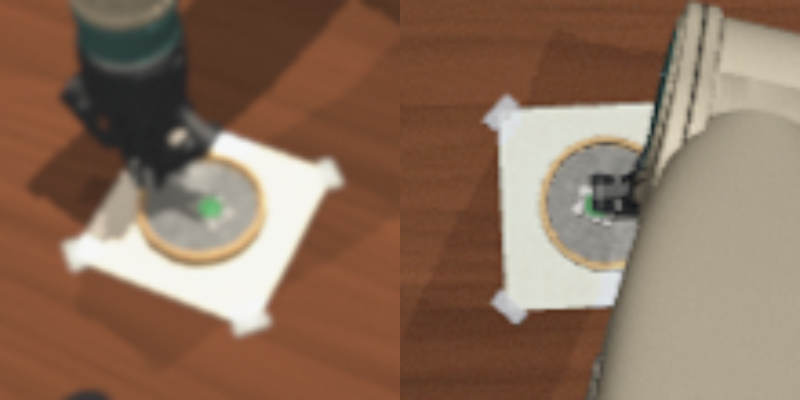

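The tray is centred on the sheet: (205,208) on the left, and at top the rim left edge at (542,205) sits evenly on the paper. The green stone is in the tray. I'll release, rise and travel towards the rack.

Emit:
{"name": "move_arm", "arguments": {
  "rows": [
    [0,0,0,0,0,0,225],
    [0,0,0,0,0,0,190],
    [0,0,0,0,0,0,190],
    [0,0,0,0,0,-0.5,190],
    [0,0,0,0,0,-2,190],
    [0,0,0,0,0,-4,150],
    [0,0,0,0,0,-5,120],
    [0,0,0,0,0,-4.5,120],
    [0,0,0,0.8,3.1,0,120],
    [0,0,0,0.8,3.1,0,120],
    [0,0,0,0.8,3.1,0,120],
    [0,0,0,0.8,3.1,0,120],
    [0,0,0,0.8,3.1,0,120],
    [0,0,0,0.8,3.1,0,120],
    [0,0,0,0.8,3.1,0,120],
    [0,0,0,0.8,3.1,0,120],
    [0,0,0,0.8,3.1,0,120],
    [0,0,0,0.8,3.1,0,120],
    [0,0,0,0.8,3.1,0,120],
    [0,0,0,0.8,3.1,0,120]
  ]
}}

```text
time: 10.7
position: [0.4301, 0.3025, 0.241]
tool_rot: [180.0, -0.0, 180.0]
wrist_force: [0.2, -0.0, 0.1]
grip_width: 0.0453
```

```bash
python3 tr.py 0.529 -0.024
python3 - <<'E'
from h import *
a=cv2.imread("top.png");P=cloud("top",np.load("top_d.npy"));hsv=cv2.cvtColor(a,cv2.COLOR_BGR2HSV)
m=(hsv[...,1]<50)&(hsv[...,2]>190)&(abs(P[...,0]-.529)<.11)&(abs(P[...,1]+.024)<.11)&(P[...,2]<.006)
cn=max(cv2.findContours(m.astype(np.uint8),0,2)[0],key=cv2.contourArea); r=cv2.minAreaRect(cn); print("sheet",onz("top",*r[0],0),r)
E
```

```text
top tray fit [ 0.5287 -0.0248] R 0.0466 132
 green [ 0.5283 -0.0173  0.0121] 24 rim z [0.0135 0.0155 0.0179]
scene tray fit [ 0.531  -0.0227] R 0.0465 152
 green [ 0.5299 -0.0156  0.0137] 10 rim z [0.013  0.0162 0.0186]
{'time': np.float64(10.8), 'position': array([0.4299, 0.304 , 0.241 ]), 'tool_rot': array([ 1.799106e+02, -3.330000e-02, -1.797707e+02]), 'grip_width': np.float64(0.0454), 'wrist_force': array([ 0.4951, -0.2159,  1.3454])}
sheet [ 0.52776362 -0.022138    0.        ] ((268.9958190917969, 189.3981170654297), (55.36206817626953, 57.95174789428711), 87.66268920898438)
```

Emit:
{"name": "move_arm", "arguments": {
  "rows": [
    [0,0,6,0,0,0,120],
    [0,-8,0,0,0,0,120],
    [0,-8,0,0,0,0,120],
    [0,-8,0,0,0,0,120],
    [0,-8,0,0,0,0,120],
    [0,-8,0,0,0,0,120],
    [0,-8,0,0,0,0,120],
    [0,-8,0,0,0,0,120],
    [0,0,0,0,0,0,120],
    [0,0,0,0,0,0,120]
  ]
}}

```text
time: 11.8
position: [0.4303, 0.3005, 0.2397]
tool_rot: [-179.8, 55.7, 174.2]
wrist_force: [0.5, 0.1, -0.5]
grip_width: 0.0453
```

```bash
cat > go.py <<'E'
import sys
from h import *
# grasp-point target in world -> tool shift in cm
s=bot.state(); T=R.from_euler("xyz",s["tool_rot"],degrees=True).as_matrix(); g=s["position"]+.054*T[:,2]
print("axes",T.T.round(3).tolist(),"grasp",g.round(4),"rot",s["tool_rot"].round(2),"f",s["wrist_force"].round(1))
print("shift cm",(T.T@(np.array([float(a) for a in sys.argv[1:4]])-g)*100).round(2))
E
python3 go.py .547 .2928 .108
```

```text
axes [[-0.56, 0.057, -0.826], [0.105, 0.995, -0.002], [0.822, -0.088, -0.563]] grasp [0.4747 0.2958 0.2093] rot [-179.76   55.73  174.2 ] f [ 0.5  0.1 -0.5]
shift cm [ 4.3   0.48 11.67]
```

Emit:
{"name": "move_arm", "arguments": {
  "rows": [
    [0,0,0,1.5,0.2,0,120],
    [0,0,0,1.5,0.3,0,120],
    [0,0,0,1.3,0,0,120],
    [0,0,0,0,0,2,120],
    [0,0,0,0,0,2,120],
    [0,0,0,0,0,2,120],
    [0,0,0,0,0,0,120],
    [0,0,0,0,0,0,120]
  ]
}}

```text
time: 12.6
position: [0.4566, 0.3032, 0.1705]
tool_rot: [-179.8, 55.9, 174.1]
wrist_force: [-0.7, 0.2, -0.3]
grip_width: 0.0452
```

```bash
python3 look.py len1 0.547 0.293 0.108 35; python3 go.py .547 .2928 .108
```

```text
scene crop centre 342 255
top crop centre 142 180
{'time': np.float64(12.7), 'position': array([0.4565, 0.3036, 0.1715]), 'tool_rot': array([-179.9521,   55.9663,  174.0494]), 'grip_width': np.float64(0.0452), 'wrist_force': array([ 0.4169, -0.6475, -0.092 ]), 'joint_pos': array([ 40.6824,   7.7563, -50.1009, -13.3021, -37.0866,  30.6664])}
axes [[-0.557, 0.058, -0.829], [0.104, 0.995, -0.0], [0.824, -0.087, -0.56]] grasp [0.501  0.299  0.1413] rot [-179.95   55.97  174.05] f [ 0.4 -0.6 -0.1]
shift cm [ 0.16 -0.13  5.71]
```

View pics/len1.png

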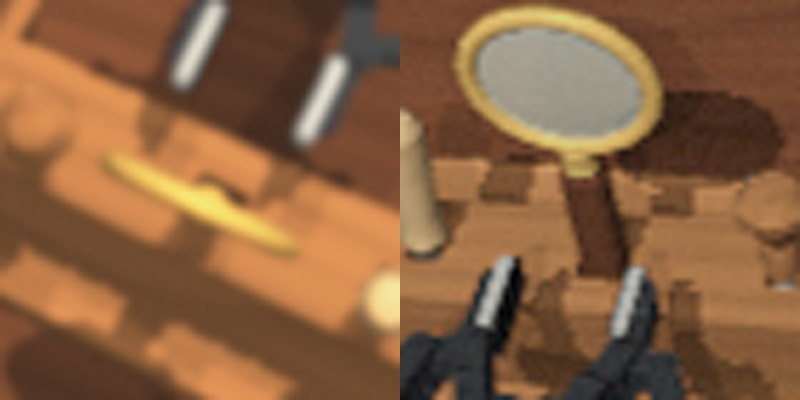

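The left half shows the open fingers at (195,50) and (320,100) behind the lens edge. The right half shows the handle from (575,175) to (602,275), with the fingertips at (508,262) and (638,270). One quick check of the lateral offset, then close.

Run:
```python
from h import *
a=cv2.imread("top.png");hsv=cv2.cvtColor(a,cv2.COLOR_BGR2HSV);P=cloud("top",np.load("top_d.npy"))
s=bot.state(); T=R.from_euler("xyz",s["tool_rot"],degrees=True).as_matrix()
m=(a.max(2)<95)&(P[...,2]>.088)&(P[...,2]<.15)&(abs(P[...,1]-.293)<.025)&(P[...,0]>.52)&(P[...,0]<.58)
print(a[180,138:147].tolist())
c0=np.array([.540,.2935,.1125]); d=T[:,2]
for v in range(165,200):
    u=np.where(m[v])[0]
    if len(u)>1:
        c,r=ray("top",(u[0]+u[-1])/2,v); p=c+r*((c0-c)@d)/(r@d); print(v,u[0],u[-1],p.round(4),"tool xyz cm",(T.T@(p-s["position"])*100).round(2), np.median(P[v,u],0).round(4))
```

```text
[[33, 52, 87], [36, 52, 88], [38, 55, 89], [34, 50, 84], [27, 42, 69], [23, 35, 52], [36, 52, 77], [53, 89, 132], [70, 114, 161]]
174 142 143 [0.5571 0.2824 0.1394] tool xyz cm [-3.07 -1.06 10.27] [0.5591 0.2858 0.1268]
175 141 142 [0.5553 0.2856 0.1362] tool xyz cm [-2.68 -0.76 10.27] [0.5565 0.2878 0.1281]
176 142 143 [0.5533 0.284  0.1335] tool xyz cm [-2.35 -0.94 10.27] [0.5542 0.2857 0.1271]
177 136 143 [0.5516 0.292  0.1298] tool xyz cm [-1.91 -0.16 10.27] [0.5518 0.2874 0.1282]
178 136 143 [0.5496 0.2929 0.1268] tool xyz cm [-1.54 -0.1  10.27] [0.5495 0.2925 0.1276]
179 136 143 [0.5477 0.2937 0.1238] tool xyz cm [-1.18 -0.04 10.27] [0.5477 0.2938 0.1234]
180 137 144 [0.5456 0.292  0.121 ] tool xyz cm [-0.84 -0.22 10.27] [0.5457 0.2918 0.1207]
181 137 144 [0.5436 0.2928 0.1179] tool xyz cm [-0.47 -0.16 10.27] [0.5436 0.2918 0.1178]
182 137 145 [0.5416 0.2924 0.1149] tool xyz cm [-0.11 -0.23 10.27] [0.5416 0.2912 0.1159]
183 137 145 [0.5395 0.2933 0.1119] tool xyz cm [ 0.26 -0.16 10.27] [0.5397 0.2935 0.1124]
184 138 145 [0.5375 0.2928 0.1089] tool xyz cm [ 0.62 -0.23 10.27] [0.5375 0.2929 0.1086]
185 138 146 [0.5354 0.2924 0.1058] tool xyz cm [ 0.99 -0.29 10.27] [0.5355 0.2919 0.1061]
186 138 146 [0.5333 0.2933 0.1027] tool xyz cm [ 1.37 -0.23 10.27] [0.5335 0.2931 0.1021]
187 138 146 [0.5312 0.2941 0.0995] tool xyz cm [ 1.75 -0.17 10.27] [0.5315 0.2944 0.0986]
188 139 145 [0.5292 0.2949 0.0963] tool xyz cm [ 2.14 -0.11 10.27] [0.5291 0.2947 0.0969]
189 139 145 [0.5271 0.2958 0.0931] tool xyz cm [ 2.52 -0.04 10.27] [0.527  0.2954 0.094 ]
190 139 145 [0.525  0.2966 0.0899] tool xyz cm [ 2.91  0.02 10.27] [0.5249 0.2962 0.0902]
191 140 145 [0.5228 0.2962 0.0868] tool xyz cm [ 3.29 -0.05 10.27] [0.5224 0.293  0.089 ]
```

Emit:
{"name": "move_arm", "arguments": {
  "rows": [
    [0,0,0,0,-0.17,1,120],
    [0,0,0,0,0,1.5,120],
    [0,0,0,0,0,1.5,120],
    [0,0,0,0,0,1,120],
    [0,0,0,0,0,0.6,120],
    [0,0,0,0,0,0,120],
    [0,0,0,0,0,0,160],
    [0,0,0,0,0,0,180],
    [0,0,0,0,0,0,190],
    [0,0,0,0,0,0,255],
    [0,0,0,0,0,0,255],
    [0,0,0,0,0,0,255],
    [0,0,0,0,0,0,255]
  ]
}}

```text
time: 14.0
position: [0.5032, 0.2987, 0.1412]
tool_rot: [179.6, 56.0, 173.8]
wrist_force: [-2.1, 5.1, 1.0]
grip_width: 0.0192
```

Emit:
{"name": "move_arm", "arguments": {
  "rows": [
    [0,0,0,-0.3,0,0,255],
    [0,0,0,-0.5,0,0,255],
    [0,0,0,-0.7,0,0,255],
    [0,0,0,-0.8,0,0,255],
    [0,0,0,-0.8,0,0,255],
    [0,0,0,-0.8,0,0,255],
    [0,0,0,-0.8,0,0,255],
    [0,0,0,-0.8,0,0,255],
    [0,0,0,-1,0,0,255],
    [0,0,0,-1,0,0,255],
    [0,0,0,-1,0,0,255],
    [0,0,0,-0.5,0,0,255],
    [0,0,0,0,0,0,255]
  ]
}}

```text
time: 15.3
position: [0.5543, 0.2918, 0.2167]
tool_rot: [179.9, 56.1, 173.8]
wrist_force: [0.1, -0.1, -1.4]
grip_width: 0.019
```

```bash
python3 look.py len2 0.58 0.293 0.15 60
```

```text
scene crop centre 341 258
top crop centre 137 164
{'time': np.float64(15.4), 'position': array([0.553 , 0.2914, 0.2149]), 'tool_rot': array([-179.9573,   55.9776,  174.0012]), 'grip_width': np.float64(0.0191), 'wrist_force': array([ 0.1198,  0.028 , -0.9468]), 'joint_pos': array([ 32.1497,   8.3579, -42.0195,  -9.7136, -30.8338,  23.735 ])}
```

View pics/len2.png

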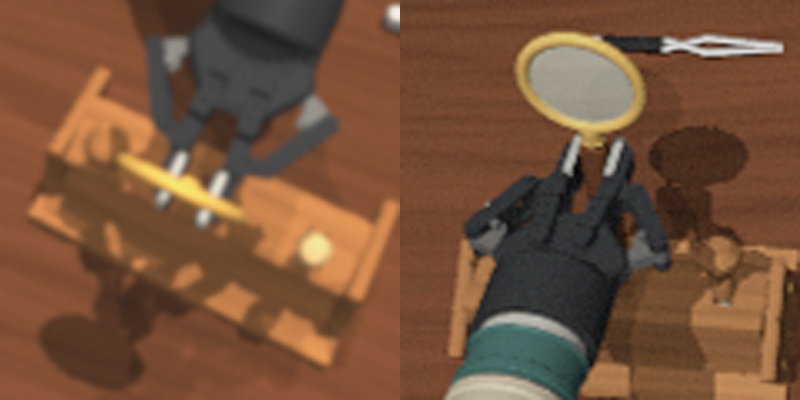

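The lens is out. At left its edge is at (180,185) with the fingers on the handle; at right the glass is at (580,82) and the pads at (573,155) and (615,155), below the ferrule and off the frame. The file and graver look untouched. I'll raise it, move clear and level it.

Emit:
{"name": "move_arm", "arguments": {
  "rows": [
    [0,0,0,-2.5,0,-1.7,255],
    [0,0,0,-2.5,0,-1.7,255],
    [0,0,0,0,-2,0,255],
    [0,0,0,0,-3,0,255],
    [0,0,0,0,-3,0,255],
    [0,0,0,0,-3,0,255],
    [0,0,0,0,-3,0,255],
    [0,0,0,0,-3,0,255],
    [0,0,0,0,-3,0,255],
    [0,7,0,0,-2,0,255],
    [0,7,0,0,0,0,255],
    [0,7,0,0,0,0,255],
    [0,7,0,0,0,0,255],
    [0,7,0,0,0,0,255],
    [0,7,0,0,0,0,255],
    [0,7,0,0,0,0,255],
    [0,7,0,0,0,0,255],
    [0,0,0,0,0,0,255],
    [0,0,0,0,0,0,255]
  ]
}}

```text
time: 17.3
position: [0.53, 0.0729, 0.2744]
tool_rot: [-180.0, 0.0, 174.0]
wrist_force: [0.7, -0.1, -1.3]
grip_width: 0.0191
```

```bash
cat > hd.py <<'E'
from h import *
s=bot.state(); T=R.from_euler("xyz",s["tool_rot"],degrees=True).as_matrix(); g=s["position"]+.054*T[:,2]
print(s["position"].round(4),s["tool_rot"].round(2),"w",s["grip_width"].round(4),"t",s["time"]); e=g-.08*T[:,0]; print("expected head",e.round(4))
el={}
for n in("top","scene"):
    a,d=bot.capture(n); P=cloud(n,d); cv2.imwrite(n+".png",a[...,::-1]); np.save(n+"_d.npy",d)
    m=(np.linalg.norm(P-e,axis=2)<.055)&(abs((P-e)@T[:,2])<.03)&((P-g)@-T[:,0]>.042); q=P[m]; c=q.mean(0)
    for _ in range(3):
        v=np.linalg.svd(q-q.mean(0),full_matrices=False)[2][2]; q=q[abs((q-q.mean(0))@v)<.006]
    v*=np.sign(v[2]); print(n,len(q),"normal",v.round(3),"tilt",np.degrees(np.arccos(v[2])).round(1),"mid",((q.min(0)+q.max(0))/2).round(4),"ext",np.ptp(q,axis=0).round(3),"zmed",np.median(q[:,2]).round(4))
    cn=max(cv2.findContours(m.astype(np.uint8),0,1)[0],key=len); el[n]=cv2.fitEllipse(cn); print(" ellipse",np.round(el[n][0],1),np.round(el[n][1],1))
print("two-view",two("top",el["top"][0],"scene",el["scene"][0]))
for n in("top","scene"):
    u,v=proj(n,e).astype(int); a=cv2.imread(n+".png")[max(v-50,0):v+50,max(u-50,0):u+50]; cv2.imwrite(f"pics/_{n}.png",cv2.resize(a,(400,400),interpolation=cv2.INTER_CUBIC))
cv2.imwrite("pics/hd.png",np.hstack([cv2.imread(f"pics/_{n}.png") for n in("scene","top")]))
E
python3 hd.py
```

```text
Traceback (most recent call last):
  File "hd.py", line 3, in <module>
    print(s["position"].round(4),s["tool_rot"].round(2),"w",s["grip_width"].round(4),"t",s["time"]); e=g-.08*T[:,0]; print("expected head",e.round(4))
                                                            ^^^^^^^^^^^^^^^^^^^^^
AttributeError: 'float' object has no attribute 'round'
```

```bash
sed -i 's/s\["grip_width"\].round(4)/s["grip_width"]/' hd.py; python3 hd.py
```

```text
[0.53   0.0729 0.2744] [-1.7997e+02  3.0000e-02  1.7399e+02] w 0.019052337269922247 t 17.3
expected head [0.6095 0.0645 0.2204]hd.py:7: RuntimeWarning: Mean of empty slice.
  m=(np.linalg.norm(P-e,axis=2)<.055)&(abs((P-e)@T[:,2])<.03)&((P-g)@-T[:,0]>.042); q=P[m]; c=q.mean(0)
  ret = um.true_divide(
hd.py:9: RuntimeWarning: Mean of empty slice.
  v=np.linalg.svd(q-q.mean(0),full_matrices=False)[2][2]; q=q[abs((q-q.mean(0))@v)<.006]
Traceback (most recent call last):
  File "hd.py", line 9, in <module>
    v=np.linalg.svd(q-q.mean(0),full_matrices=False)[2][2]; q=q[abs((q-q.mean(0))@v)<.006]
      ~~~~~~~~~~~~~~~~~~~~~~~~~~~~~~~~~~~~~~~~~~~~~~~~~^^^
IndexError: index 2 is out of bounds for axis 0 with size 0
```

```bash
sed -i 's/; q=P\[m\]; c=q.mean(0)/; q=P[m]\n    if len(q)<20: print(n,"hidden"); continue/; s/^print("two-view".*/if len(el)==2: print("two-view",two("top",el["top"][0],"scene",el["scene"][0]))/' hd.py; python3 hd.py
```

```text
[0.5292 0.073  0.2746] [-1.7998e+02  3.0000e-02  1.7400e+02] w 0.01919650071348459 t 17.35
expected head [0.6088 0.0646 0.2206]
top hidden
scene 811 normal [-0.003  0.003  1.   ] tilt 0.2 mid [0.6051 0.0635 0.2243] ext [0.072 0.079 0.01 ] zmed 0.2248
 ellipse [242.4 210.9] [27.5 36.4]
```

View pics/hd.png

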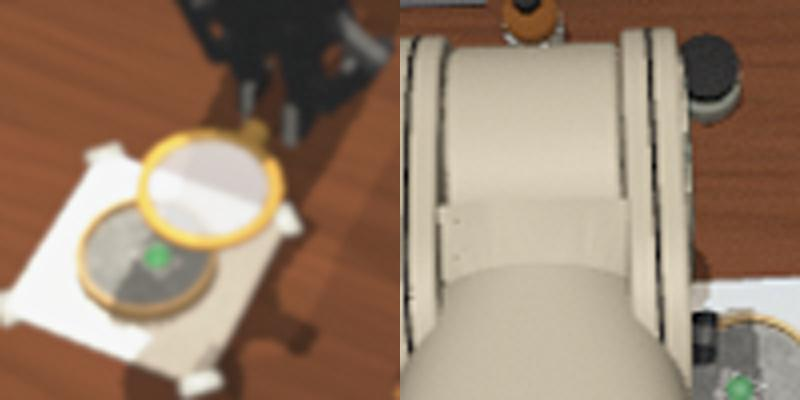

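The glass is level (scene-view plane tilt 0.2°), with the ring at (210,190) in the left half. The tray is centred on the paper, and the brooch is at (157,257). The arm blocks the top view. I'll move over the brooch.

Emit:
{"name": "move_arm", "arguments": {
  "rows": [
    [0,0,0,0.6,-1,0,255],
    [0,0,0,1.2,-1.6,0,255],
    [0,0,0,1.6,-2,0,255],
    [0,0,0,1.6,-2,0,255],
    [0,0,0,1,-1.4,0,255],
    [0,0,0,0.4,-0.7,0.5,255],
    [0,0,0,0,0,1.5,255],
    [0,0,0,0,0,2,255],
    [0,0,0,0,0,2,255],
    [0,0,0,0,0,2,255],
    [0,0,0,0,0,1.5,255],
    [0,0,0,0,0,1,255],
    [0,0,0,0,0,0.5,255],
    [0,0,0,0,0,0,255],
    [0,0,0,0,0,0,255],
    [0,0,0,0,0,0,255]
  ]
}}

```text
time: 19.05
position: [0.4578, -0.007, 0.1663]
tool_rot: [-180.0, 0.1, 174.0]
wrist_force: [-0.9, 0.0, -1.4]
grip_width: 0.0191
```

```bash
cat >> hd.py <<'E'
# ring outer outline by gold colour, scene & top; fit circle to the 3-D rim points, excluding handle side
for n in("top","scene"):
    a=cv2.imread(n+".png"); hsv=cv2.cvtColor(a,cv2.COLOR_BGR2HSV); P=cloud(n,np.load(n+"_d.npy"))
    m=(abs(P[...,2]-e[2])<.015)&(np.hypot(P[...,0]-e[0],P[...,1]-e[1])<.06)&((P-g)@-T[:,0]>.035)&(hsv[...,1]>110)&(hsv[...,0]>15)&(hsv[...,0]<35); q=P[m]
    if len(q)<30: print(n,"ring hidden"); continue
    A=np.c_[2*q[:,:2],np.ones(len(q))]; w=np.linalg.lstsq(A,(q[:,:2]**2).sum(1),rcond=None)[0]; print(n,"ring centre",w[:2].round(4),"R",np.sqrt(w[2]+w[:2]@w[:2]).round(4),len(q),"z",np.median(q[:,2]).round(4))
    gr=(hsv[...,0]>50)&(hsv[...,0]<85)&(hsv[...,1]>60)&(abs(P[...,0]-.53)<.06)&(abs(P[...,1]+.02)<.06)
    v,u=np.where(gr)
    if len(u): print("  green px",u.mean().round(1),v.mean().round(1),len(u),"on z=.013",onz(n,u.mean(),v.mean(),.013).round(4))
E
python3 hd.py
```

```text
[ 0.4578 -0.007   0.1663] [-1.7999e+02  1.1000e-01  1.7399e+02] w 0.019091264770527024 t 19.05
expected head [ 0.5375 -0.0154  0.1125]
top 72 normal [-0.046  0.03   0.998] tilt 3.2 mid [ 0.5601 -0.028   0.1158] ext [0.016 0.046 0.009] zmed 0.1158
 ellipse [272.8 170.6] [ 4.6 18.3]
scene 588 normal [-0.006  0.002  1.   ] tilt 0.3 mid [ 0.5331 -0.0164  0.1158] ext [0.071 0.08  0.01 ] zmed 0.1165
 ellipse [227.2 205.3] [23.2 30.8]
two-view (array([ 0.55292777, -0.01538601,  0.14191872]), np.float64(0.019652125053896446))
top ring centre [ 0.5449 -0.0228] R 0.0208 36 z 0.1162
scene ring centre [ 0.5298 -0.0168] R 0.0375 174 z 0.1168
  green px 234.5 132.5 337 on z=.013 [ 0.1768 -0.1769  0.013 ]
```

View pics/hd.png

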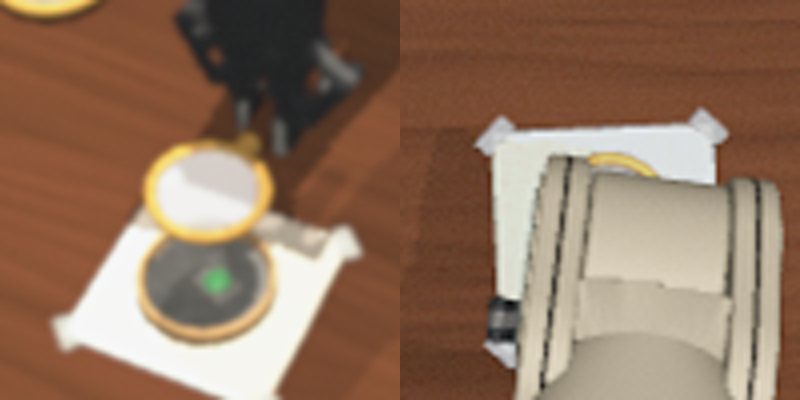

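At left the ring (208,190) is level above the tray (207,285) and the stone is at (216,281). At right (top) only the ring's far edge shows, at (620,165). I'll do a last numeric check of the stone's position and hand in.

Run:
```python
from h import *
a=cv2.imread("scene.png");hsv=cv2.cvtColor(a,cv2.COLOR_BGR2HSV)
u0,v0=proj("scene",(.529,-.017,.013)); v,u=np.where((hsv[...,0]>50)&(hsv[...,0]<85)&(hsv[...,1]>80)); k=np.hypot(u-u0,v-v0)<12
print("stone",k.sum(),onz("scene",u[k].mean(),v[k].mean(),.013).round(4)); s=bot.state(); print(s["grip_width"],s["wrist_force"].round(1),s["time"])
print(bot.sign_off())
```

```text
stone 18 [ 0.5282 -0.0158  0.013 ]
0.01886099571046866 [ 0.5  0.3 -1.6] 19.15
the job is handed in; nothing more can be done
None
```

I gripped the tray by its rim and slid it about 30 cm onto the middle of the paper without lifting it. I then drew the smaller hand lens out of the rack by its handle, levelled it and handed in with it still held over the brooch. The robot's clock read about 19 s.

- **Tray:** it sits 1–3 mm from the centre of the sheet. The top view gives (0.5287, −0.0248) against a sheet centre of about (0.5285, −0.0236). The scene view puts the tray about 2 mm away from that, which is within the calibration.
- **Lens:** the ring centre is at (0.530, −0.017) and the stone at (0.528, −0.016), so they are about 2 mm apart. The glass tilt measures 0.3° and its centre is at about z = 0.112, roughly 10 cm above the brooch. The grip held steady at 19 mm, with the pads on the wooden handle.
- **Checks that disagreed or were limited:** in the last pose the arm hid most of the lens from the top camera. The top-view ring fit, tilt (3.2°) and two-view point were therefore unusable, and the final lens position rests on the scene camera and the tool pose. While I held the tray rim, the grip read about 2.8 mm instead of the 5 mm wall, but the pictures showed the tray following. I judged the file and graver unmoved only by eye, from the picture taken after the lens came out; I did not measure them.

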